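# Knock a jammed battery pack out of its test cradle

### The job

A battery pack is jammed in the pocket of the grey test cradle: draw the knock-out tool out of its holster by the bar, put it down, and take it again by its handle. Push the bar straight in through the square hole in the cradle's back until the pack is wholly out of the pocket and lies flat on the cradle's open apron. Then draw the tool right out and leave it lying flat on the cork mat, and leave the other things on the table where they are.

Things in the scene. Friction and masses are not known exactly. Their poses are not given: they have to be found in the camera images.
- tool_handle (a point): Centre of the knock-out tool's handle, a black block with two thin steel bands, 60 mm long (x), 30 wide, 34 high. A square steel bar, 12 x 12 mm, stands out 105 mm from the middle of its front end; x points along the bar to the nose, z up. 160 g; it balances near the handle's front end and rests level on the handle. It starts in the holster, handle inside, with 79 to 89 mm of bar outside.
- tool_nose (a point): Blunt end of the tool's bar, on its axis, 135 mm ahead (x) of the handle centre. The bar must go more than 85 mm into the access hole, so it can only do the job when the tool is held by the handle, which itself is too big for the hole.
- holster_mouth (a point): Centre of the mouth of the holster, a roofed steel sleeve fixed to the table, 44 mm wide, 44 high, 94 deep. x points level out of the mouth, along the bar; the point is 20 mm above the table, at the height of the bar's axis. The tool has 2 mm play a side and 3 mm above, so comes out only straight along x; the handle is clear when its centre is 30 mm ahead of the mouth.
- access_hole (a point): Centre of the square hole in the back face of the grey cradle (fixed), 35 mm above the table. x points level into the hole: the push direction; y across, z up. The hole, 24 mm wide and 26 high, goes through the 20 mm back wall into the pocket, which reaches to x = 85 mm. The cradle's back part is 90 mm wide and 60 high. The handle's front meets the back wall with the nose at x = 105 mm.
- pocket_mouth (a point): Middle of the pocket's open mouth, 85 mm along x from the access hole, same axes. The pocket is 65 mm deep and roofed but for an 18 mm slot. Its floor, 20 mm above the table, runs on past the mouth as an open apron, 89 mm long to a low end lip, with 8 mm side lips. When the nose reaches this point the back end of the pack is at the mouth; with the nose 20 mm beyond, the pack still fits on the apron.
- pack_center (a point): Centre of the jammed silver battery pack, 62 mm long (x) x 44 wide x 30 high, about 180 g. It starts inside the pocket, front end about flush with the mouth, gripped from one side by a sprung brass contact plate. It takes roughly 4 to 12 N to slide and can move only out of the mouth; once off the contact plate it slides easily.
- mat: Thin cork mat fixed to the table behind the cradle, 130 mm (x) x 190 mm (y), 2 mm thick; point at its centre on the table.
- keypad: bystander: grey keypad 75 x 90 x 13 mm; leave it where it is
- lens: bystander: flat amber display lens 26 x 80 x 6 mm; leave it where it is
- brass_plate: bystander: brass contact plate 50 x 70 mm with a 12 mm upturned edge; leave it where it is
- spare_pack: bystander: a second, spare battery pack lying loose, same shape as the jammed one; leave it where it is
- shell: bystander: white calculator half-shell, open tray 150 x 85 x 22 mm; leave it where it is
- driver: bystander: screwdriver; leave it where it is
- screw_cup: bystander: small metal cup, 60 mm across, 45 mm high; leave it where it is
Mind the look-alikes: they are no part of the job. What is shaped like the part that bears access_hole but green or red is not meant.

How it is judged:
By the outcome, as a careful person would: the job done as asked, in the order asked, and still so for the second after the job is handed in, with the robot touching nothing.
It also fails if it takes over 46 s, if anything falls off the work surface, if the arm or the gripper's body presses on something with over 40 N, if the wrist force passes 120 N, or if a joint passes its speed limit or range.

### The arm

A 6-joint arm with a two-finger parallel gripper is mounted at the origin on the work surface. World frame = base frame: x ahead of the robot, y to its left, z up, the work surface at z = 0. Lengths are in mm, angles in rad, forces in N, time in s.
With the tool pointing down it reaches from about 300 to 775 mm from the base axis. Payload 14.6 kg.
Tool frame: the origin (TCP) lies between the finger pads; the fingertips stand 25 mm ahead of it and the grasp point (between the pads) lies 6 mm ahead of it; z points along the fingers, y is the line along which they close (so a half turn about z gives the same grasp; the last joint's range is limited). The gripper opens to 94 mm and grips with 3 to 60 N. Pads are 16 mm wide; open, the fingers measure 119 mm over their backs; the gripper's body (75 mm by 177 mm) begins 78 mm behind the grasp point.
Start: joints at [1.253, 0.3, 1.521, -0, 1.321, -0.067], TCP at [136.496, 532.783, 230.446] pointing down, gripper open.
Joint ranges: [-3.03, 3.03], [-0.79, 2.21], [0.23, 2.52], [-1.04, 4.18], [0, 3.07], [-2.55, 2.55]. Speed limits (rad/s): [2.22, 2.22, 2.57, 3.14, 3.14, 3.14].

### API

Orientations are given as [roll, pitch, yaw] about the fixed x, y, z axes, in that order (R = Rz(yaw) Ry(pitch) Rx(roll)).
In Python, from cell import manip gives the robot as it stands. The module is installed in compiled form; this text tells all that it offers.
- The arm moves only by the tool step_arm, never from a script. Its argument "series" is one flat list of numbers, 5 for each row, row after row: the shift along the world's x, y, z in mm, then the turn about the world's z in rad, then the closure, from 0 (fully open) to 1 (shut). In form: [dx, dy, dz, spin, jaw, dx, dy, dz, spin, jaw, ...]. A call has 1 to 20 rows; each row shifts and turns the commanded pose from where the row before left it; what a row does not reach is not made up. A row lasts 1/8 s, in which the tool goes at most 62.5 mm and 10.7 degrees, less where a joint would pass 70% of its speed; a pose out of reach is approached as far as the arm can. A call is refused whole if a number of a shift passes 62.5 or a number of a turn 0.188, either way. A call with a gripper value outside its range is refused whole. The fingers move at their own pace and stop on an object; "squeeze" is the grip in N (left out, the last holds). Time passes only in rows, so rows that do not move let the fingers close. It gives the time, the measured TCP pose, the force, the opening and the grip force at its end, in the units of the state.
- manip.read_state(): the state, without advancing time (a new reading comes with each control period).
- manip.camera(name): name is "scene" or "top"; returns (picture, depth): 400x640x3 uint8, blue, green, red; 400x640 float32, mm along the optical axis (not along the pixel's ray), 0 where there is no reading.
- manip.camera_info(name): a dict with "fovy" (degrees; the focal length in pixels is half the picture's height over the tangent of half this angle, whatever the lens; pixels are square), "cx", "cy" (the principal point, pixels), "k1" (the pictures are not rectified: a ray, as slopes to the right and down, at radius r is drawn at 1 + k1 r^2 times it, then the intrinsics apply), "eye" and "orientation" of the camera in the world. Camera axes: x right, y down, z forward; pixel columns grow to the right and rows downward; lengths in mm; the calibration is good to about 2 mm. A picture is of the moment at which its call begins. camera_info takes no time and is no camera call.
- manip.sign_off(): hands the job in; it is judged then, once.
The state is a dict: "clock": time; "joints": joint angles; "qd": joint speeds; "effort": joint torques, N m; "eef_pos": TCP position; "eef_rot": TCP orientation; "wrist_force": force on the tool from outside, world axes, zero at the start; "moment": the same for the moment, N m; "finger_gap": finger opening in mm; "finger_force": force on a finger pad.
Only numpy, scipy, OpenCV 4.12 (cv2) and the standard library are available. Lean on these libraries where they do the work, as an engineer would, in place of code of your own. Each camera call takes 0.05 s, during which the arm holds its last target. There are 200 camera calls.

## Working session

There is one attempt and no reset: what is moved stays moved. The work goes in short steps, Python scripts to look and compute and a tool call to move; the robot and the scene stay as the last step left them, time stands still between calls to the robot, and variables do not carry over. Pictures are saved under pics/ and viewed, at most 10 in all, crops included, and the job is handed in when it is done.

Besides the shell and the picture viewer there is one more tool, called after "Call:" as a command line: name --argument value ..., lists and objects as JSON in quotes. step_arm: Moves the arm, as the interface text tells. Its arguments: {"type":"object","properties":{"series":{"type":"array"},"squeeze":{"type":"number"}},"required":["series"]}

```bash
mkdir -p pics; cat > h.py <<'E'
import numpy as np, cv2
from scipy.spatial.transform import Rotation as R
from cell import manip
def rot(o):
    o=np.array(o,float)
    return o if o.shape==(3,3) else R.from_euler('xyz',o).as_matrix()
def rays(name,uv):
    i=manip.camera_info(name); f=200/np.tan(np.radians(i['fovy'])/2)
    K=np.array([[f,0,i['cx']],[0,f,i['cy']],[0,0,1]])
    p=cv2.undistortPoints(np.array(uv,float).reshape(-1,1,2),K,np.array([i['k1'],0,0,0.]))[:,0]
    return np.array(i['eye'],float),rot(i['orientation']),np.c_[p,np.ones(len(p))]
def cloud(name,depth):
    v,u=np.mgrid[0:400,0:640]; e,Rm,d=rays(name,np.c_[u.ravel(),v.ravel()])
    return (e+(d*depth.reshape(-1,1))@Rm.T).reshape(400,640,3)
def onz(name,uv,z):
    e,Rm,d=rays(name,uv); w=d@Rm.T
    return e+w*((z-e[2])/w[:,2:])
E
python3 - <<'E'
from h import *
for n in('scene','top'):
    p,d=manip.camera(n); cv2.imwrite(f'pics/{n}0.png',p); np.save(f'{n}0.npy',cloud(n,d)); print(n,manip.camera_info(n), (d>0).mean())
print(manip.read_state())
E
```

```text
scene {'fovy': 42.269394377967025, 'cx': 324.69730293220493, 'cy': 208.85579982589334, 'k1': -0.1270274564662057, 'eye': array([1509.81495422,  204.20909521, 1143.89877885]), 'orientation': array([-2.37437048, -0.00601462,  1.76870733])} 0.99602734375
top {'fovy': 56.044539802528895, 'cx': 320.689981453185, 'cy': 202.59322525172672, 'k1': -0.08375850175512993, 'eye': array([295.24029597,  19.41797926, 998.16024237]), 'orientation': array([-2.9081958 , -0.00406748, -1.54749572])} 0.9959765625
{'clock': 0.1, 'joints': array([ 1.25344068e+00,  3.00403609e-01,  1.52150780e+00, -2.28026925e-05,
        1.32069248e+00, -6.65959163e-02]), 'qd': array([ 0.0002362 , -0.00266899, -0.00178789, -0.00172029,  0.00079317,
       -0.00199203]), 'effort': array([ 7.44004956e-05, -5.32637823e+01, -3.53288090e+01,  7.09232851e-02,
        2.34537944e-02, -5.73966099e-05]), 'eef_pos': array([136.41902136, 532.6021894 , 229.95433602]), 'eef_rot': array([-3.14058219e+00, -4.52557940e-05,  2.89083855e+00]), 'wrist_force': array([-0.66029672, -0.21110914, -0.59937697]), 'moment': array([-0.07391726,  0.05014806,  0.01846938]), 'finger_force': 0.0, 'finger_gap': 94.14834983149188}
```

View pics/scene0.png

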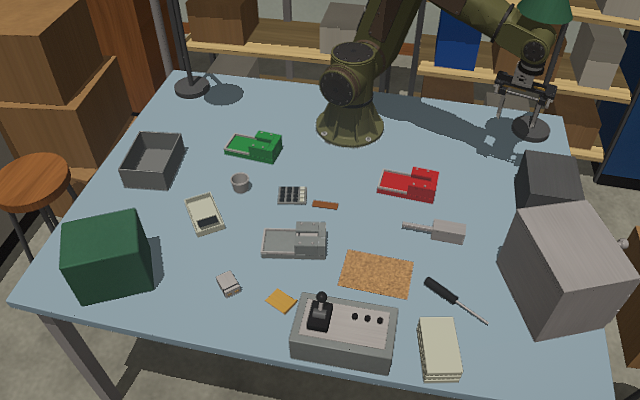

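View pics/top0.png

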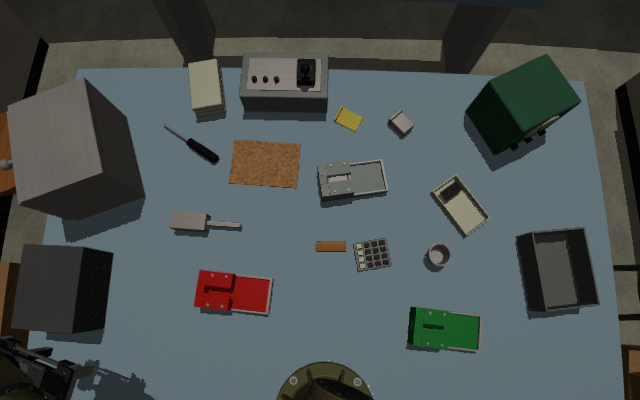

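The scene view shows the grey cradle at (295,240), the mat at (376,274), and the holster at (448,231) with its bar pointing left to (402,224). In the top view the cradle is at (352,179) with its back on the left, the mat at (265,163), and the holster at (189,221) with the bar end at (240,226).

```bash
python3 - <<'E'
from h import *
t=cv2.imread('pics/top0.png'); s=cv2.imread('pics/scene0.png')
a=cv2.resize(t[130:250,160:400],(800,400),interpolation=cv2.INTER_CUBIC)
cv2.imwrite('pics/c1.png',a)
b=cv2.resize(s[205:305,250:480],(800,348),interpolation=cv2.INTER_CUBIC); cv2.imwrite('pics/c2.png',b)
for n in('top','scene'):
    P=np.load(n+'0.npy'); 
    tab=P[(abs(P[...,2])<15)&(abs(P[...,0]-480)<200)&(abs(P[...,1])<300)]; print(n,'table z',np.median(tab[:,2]))
    def rect(name,m):
        q=P[m]
        if len(q)<4: print(name,len(q));return
        r=cv2.minAreaRect(q[:,:2].astype(np.float32)); print(n,name,len(q),np.round(r[0],1),np.round(r[1],1),round(r[2],2),'z',np.round(np.percentile(q[:,2],[5,50,95]),1))
    X,Y,Z=np.moveaxis(P,-1,0)
    u0,v0={'top':((310,395,150,205),(160,212,205,240),),'scene':((255,335,215,265),(425,470,212,248))}[n]
    M=lambda b:(np.mgrid[0:400,0:640][1]>=b[0])&(np.mgrid[0:400,0:640][1]<b[1])&(np.mgrid[0:400,0:640][0]>=b[2])&(np.mgrid[0:400,0:640][0]<b[3])
    rect('cradle top',M(u0)&(Z>54)&(Z<70)); rect('cradle apron',M(u0)&(Z>14)&(Z<24)); rect('cradle all',M(u0)&(Z>12)&(Z<70))
    rect('holster top',M(v0)&(Z>36)&(Z<60))
    bb={'top':(208,245,215,235),'scene':(398,434,215,240)}[n]
    rect('bar',M(bb)&(Z>20)&(Z<32))
    img=t if n=='top' else s
    hsv=cv2.cvtColor(img,cv2.COLOR_BGR2HSV); 
    mb={'top':(225,305,135,192),'scene':(335,418,245,302)}[n]
    rect('mat',M(mb)&(hsv[...,0]<22)&(hsv[...,1]>90))
E
```

```text
top table z 0.810930532662951
top cradle top 951 [586.3 -15.3] [90.8 85. ] 9.79 z [57.4 60.6 63.5]
top cradle apron 930 [592.2 -60.6] [ 87.5 176.6] 9.91 z [17.4 20.6 23.2]
top cradle all 2362 [594.6 -62.5] [ 92.5 181. ] 9.71 z [18.4 30.6 62.6]
top holster top 620 [466.7 368. ] [96.9 45. ] 87.02 z [41.3 44.5 47.1]
top bar 162 [462.7 277. ] [91.1 23.6] 79.08 z [22.7 26.2 29.2]
top mat 2923 [500.  158.2] [449.5 206.8] 9.41 z [-0.4  2.6  5.8]
scene table z 2.544473121550027
scene cradle top 740 [586.5 -16.5] [96.1 85. ] 9.94 z [56.1 61.9 65.8]
scene cradle apron 656 [595.2 -63.1] [ 94.3 180.1] 10.01 z [15.3 21.1 23.6]
scene cradle all 2036 [593.9 -63.7] [ 97.7 180.9] 9.53 z [17.3 30.9 64.5]
scene holster top 445 [467.8 368.2] [94.2 51.5] 85.86 z [38.6 45.4 49.7]
scene bar 147 [470.1 278.7] [41.2 92.1] 2.43 z [20.6 26.9 30.6]
scene mat 2571 [1041.   159.3] [188.4 931.8] 87.03 z [-0.3  3.6  7.7]
```

View pics/c1.png

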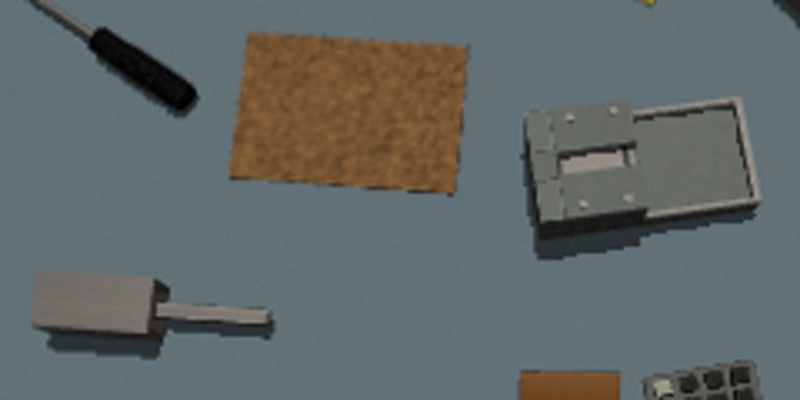

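View pics/c2.png

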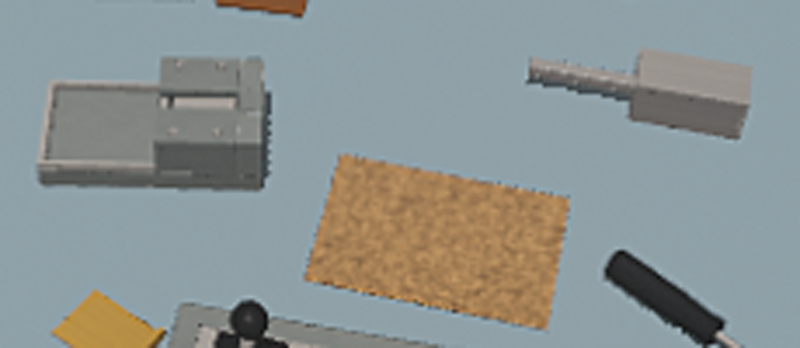

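The two crops agree. The cradle's back wall is on its left (+y) side and the holster bar points along -y. Next come the bar line, its tip and the mat.

```bash
python3 - <<'E'
from h import *
for n in('top','scene'):
    img=cv2.imread(f'pics/{n}0.png'); P=np.load(n+'0.npy'); X,Y,Z=np.moveaxis(P,-1,0)
    hsv=cv2.cvtColor(img,cv2.COLOR_BGR2HSV)
    m=((hsv[...,0]<22)&(hsv[...,1]>90)&(abs(Z)<12)&(X>430)&(X<720)&(Y>30)&(Y<300)).astype(np.uint8)
    m=cv2.morphologyEx(m,cv2.MORPH_OPEN,np.ones((3,3),np.uint8))
    k,l,st,c=cv2.connectedComponentsWithStats(m); i=1+np.argmax(st[1:,4])
    r=cv2.minAreaRect(P[l==i][:,:2].astype(np.float32)); print(n,'mat',r, np.round(cv2.boxPoints(r)))
    b=(abs(X-462)<14)&(Y>220)&(Y<318)&(Z>17)&(Z<33)
    q=P[b]; vx=cv2.fitLine(q[:,:2].astype(np.float32),cv2.DIST_HUBER,0,.01,.01).ravel()
    print('bar',len(q),vx, 'ymin',np.sort(q[:,1])[:8].round(1),'x@',[round(q[abs(q[:,1]-y)<8,0].mean(),1) for y in(245,265,285,305)])
    e=P[(abs(X-465)<30)&(Y>300)&(Y<420)&(Z>38)&(Z<52)]; print('holster y range',np.percentile(e[:,1],[1,99]),'x mean near mouth',e[abs(e[:,1]-330)<6,0].mean())
print(onz('top',[[207.4,223],[241,225.1]],26)); print(onz('scene',[[402,223.5],[432,228.5]],26))
E
```

```text
top mat ((641.134765625, 180.93844604492188), (188.57089233398438, 130.0985107421875), 87.50318145751953) [[572.  90.]
 [702.  84.]
 [710. 272.]
 [580. 278.]]
bar 165 [3.2444224e-02 9.9947357e-01 4.6234903e+02 2.7368582e+02] ymin [230.3 231.3 231.7 232.  232.  232.1 233.8 234. ] x@ [np.float64(461.1), np.float64(462.4), np.float64(462.6), np.float64(464.0)]
holster y range [321.06866467 414.91217618] x mean near mouth 465.42448680130445
scene mat ((642.6011352539062, 179.99627685546875), (188.45579528808594, 133.94451904296875), 87.00379943847656) [[571.  89.]
 [705.  82.]
 [714. 271.]
 [581. 278.]]
bar 151 [4.9377576e-02 9.9878019e-01 4.6508069e+02 2.7667029e+02] ymin [232.1 232.5 232.9 233.5 234.7 235.  235.3 235.8] x@ [np.float64(463.5), np.float64(463.8), np.float64(465.3), np.float64(465.5)]
holster y range [322.40804674 413.47010192] x mean near mouth 467.2708390037032
[[463.70000216 318.86772369  26.        ]
 [460.46890007 228.96311705  26.        ]]
[[464.17176943 232.69824322  26.        ]
 [466.2584358  320.99262833  26.        ]]
```

Call:
step_arm --series '[32.8,-23.3,-10,-0.137,0.4,32.8,-23.3,-10,-0.137,0.4,32.8,-23.3,-10,-0.137,0.4,32.8,-23.3,-10,-0.137,0.4,32.8,-23.3,-10,-0.137,0.4,32.8,-23.3,-10,-0.137,0.4,32.8,-23.3,-10,-0.137,0.4,32.8,-23.3,-10,-0.137,0.4,32.8,-23.3,-10,-0.137,0.4,32.8,-23.3,-10,-0.137,0.4,0,0,0,0,0.4]'

```text
clock: 1.48
eef_pos: [465.6, 298.1, 129.3]
eef_rot: [-3.14, 0.001, 1.517]
wrist_force: [0.1, 0.2, 0.5]
finger_gap: 56.3
finger_force: 0.0
```

Call:
step_arm --series '[-1.6,1.9,-40,0,0.5,0,0,-35,0,0.5,0,0,-20,0,0.5,0,0,-4.3,0,0.5,0,0,0,0,0.5]'

```text
clock: 2.1
eef_pos: [462.8, 302.1, 31.7]
eef_rot: [3.141, -0.0, 1.522]
wrist_force: [0.1, 0.5, 0.6]
finger_gap: 47.0
finger_force: 0.0
```

```bash
cat > v.py <<'E'
import sys; from h import *
out=[]
for n,b in zip(('top','scene'),eval(sys.argv[2])):
    p,d=manip.camera(n); c=p[b[2]:b[3],b[0]:b[1]]; out.append(cv2.resize(c,(400,int(400*c.shape[0]/c.shape[1])),interpolation=cv2.INTER_CUBIC))
h=max(o.shape[0] for o in out)
cv2.imwrite(sys.argv[1],np.hstack([np.pad(o,((0,h-o.shape[0]),(0,0),(0,0))) for o in out]))
E
python3 v.py pics/g1.png '[(160,280,180,260),(380,500,180,260)]'
```

```text
(no output)
```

View pics/g1.png

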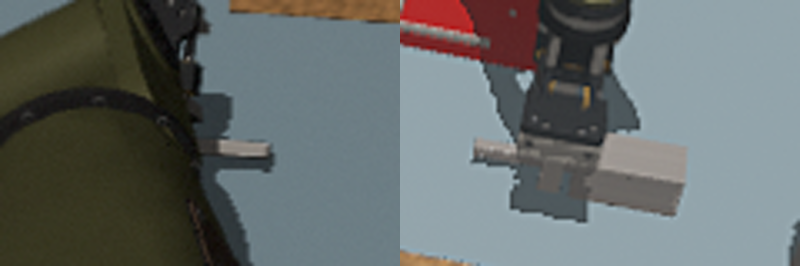

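The fingers straddle the bar just ahead of the mouth: scene half at (560,160), with the bar end at (480,150). I'll close now.

Call:
step_arm --series '[1,-2,-1.5,0,0.7,0,0,0,0,1,0,0,0,0,1,0,0,0,0,1,0,0,0,0,1]' --squeeze 45

```text
clock: 2.82
eef_pos: [463.9, 299.7, 29.7]
eef_rot: [3.142, -0.0, 1.521]
wrist_force: [-0.2, 0.1, -0.2]
finger_gap: 11.2
finger_force: 45.0
```

Call:
step_arm --series '[-0.2,-5,0,0,1,-0.5,-10,0,0,1,-0.5,-10,0,0,1,-0.5,-10,0,0,1,0,0,0,0,1]'

```text
clock: 3.45
eef_pos: [462.2, 263.8, 29.7]
eef_rot: [-3.141, 0.0, 1.52]
wrist_force: [0.1, -1.1, -0.5]
finger_gap: 11.6
finger_force: 45.0
```

Call:
step_arm --series '[-0.5,-10,0,0,1,-0.5,-10,0,0,1,-0.5,-10,0,0,1,-0.5,-10,0,0,1,-0.5,-10,0,0,1,-0.5,-10,0,0,1,-0.5,-10,0,0,1,0,0,0,0,1]'

```text
clock: 4.45
eef_pos: [458.7, 194.1, 29.7]
eef_rot: [-3.141, 0.0, 1.52]
wrist_force: [-0.3, 0.5, -0.5]
finger_gap: 11.7
finger_force: 45.0
```

```bash
python3 v.py pics/g2.png '[(160,310,170,260),(330,490,170,270)]'
```

```text
(no output)
```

View pics/g2.png

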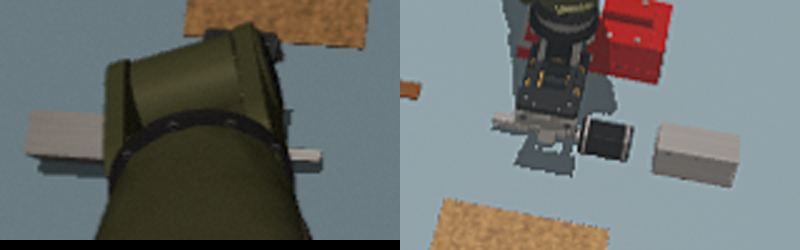

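The handle is clear of the holster: scene half, handle at (607,140), holster at (697,155). I'll set it down, release and back off to look.

Call:
step_arm --series '[0,0,-1.5,0,1,0,0,-1.5,0,1,0,0,0,0,1,0,0,0,0,0.5,0,0,0,0,0.3,0,0,0,0,0.3,0,0,30,0,0.3,0,0,45,0,0.3,0,0,0,0,0.3]'

```text
clock: 5.68
eef_pos: [460.1, 195.2, 104.5]
eef_rot: [3.136, -0.002, 1.521]
wrist_force: [-0.2, -0.7, -1.3]
finger_gap: 65.1
finger_force: 0.0
```

```bash
python3 - <<'E'
from h import *
p,d=manip.camera('scene'); P=cloud('scene',d); X,Y,Z=np.moveaxis(P,-1,0)
h=P[(abs(X-462)<35)&(abs(Y-261)<45)&(Z>29)&(Z<44)]
hsv=cv2.cvtColor(p,cv2.COLOR_BGR2HSV)
print(len(h)); r=cv2.minAreaRect(h[:,:2].astype(np.float32)); print(r,np.percentile(h[:,2],[5,50,95]))
b=P[(abs(X-458)<16)&(Y>110)&(Y<228)&(Z>14)&(Z<30)]
print(len(b),cv2.fitLine(b[:,:2].astype(np.float32),cv2.DIST_HUBER,0,.01,.01).ravel(),np.sort(b[:,1])[:6],np.median(b[:,2]))
print(manip.read_state()['eef_pos'])
E
```

```text
185
((462.23455810546875, 262.3210754394531), (60.32061004638672, 35.17688751220703), 86.3390884399414) [31.06266265 35.39462177 39.61159467]
174 [6.2085208e-02 9.9807084e-01 4.6020218e+02 1.7933246e+02] [127.5072628  128.53464007 128.823147   129.98820418 130.39030417
 130.72363324] 23.363993609627187
[459.20915321 194.85775215 102.64262384]
```

Call:
step_arm --series '[1,33,0,0,0.3,1,33.5,0,0,0.3,0,0,-30,0,0.3,0,0,-30,0,0.3,0,0,-13,0,0.3,0,0,0,0,0.5,0,0,0,0,1,0,0,0,0,1,0,0,0,0,1]' --squeeze 55

```text
clock: 6.85
eef_pos: [461.0, 261.3, 29.2]
eef_rot: [3.141, -0.0, 1.521]
wrist_force: [-0.3, -0.8, 4.2]
finger_gap: 29.7
finger_force: 55.2
```

Call:
step_arm --series '[0,0,9,0,1,0,0,9,0,1,15,-12.2,0,0.037,1,15,-12.2,0,0.037,1,15,-12.2,0,0.037,1,15,-12.2,0,0.037,1,15,-12.2,0,0.037,1,15,-12.2,0,0.037,1,0,0,0,0,1,0,0,0,0,1]'

```text
clock: 8.1
eef_pos: [550.2, 188.4, 46.8]
eef_rot: [-3.141, -0.0, 1.742]
wrist_force: [0.4, 0.0, -1.0]
finger_gap: 29.4
finger_force: 55.0
```

```bash
python3 v.py pics/g3.png '[(240,400,120,240),(240,400,190,290)]'; python3 - <<'E'
from h import *
p,d=manip.camera('scene'); P=cloud('scene',d); X,Y,Z=np.moveaxis(P,-1,0)
b=P[(abs(X-565)<25)&(Y>48)&(Y<150)&(Z>30)&(Z<50)]
print(len(b),cv2.fitLine(b[:,:2].astype(np.float32),cv2.DIST_HUBER,0,.01,.01).ravel(),np.sort(b[:,1])[:6])
for lo in (50,70,90,110): 
    q=b[(b[:,1]>=lo)&(b[:,1]<lo+20)]
    if len(q): print(lo,len(q),q.mean(0).round(1),np.percentile(q[:,2],90).round(1))
E
```

```text
190 [ 1.78903282e-01 -9.83866692e-01  5.67546326e+02  1.03204124e+02] [57.54774766 58.2281366  58.79548622 59.50345343 59.69215136 60.69369405]
50 26 [573.9  64.1  41.6] 47.0
70 41 [570.2  80.1  40. ] 44.2
90 43 [566.4 100.2  40.3] 44.6
110 43 [562.4 120.   40.2] 44.2
```

View pics/g3.png

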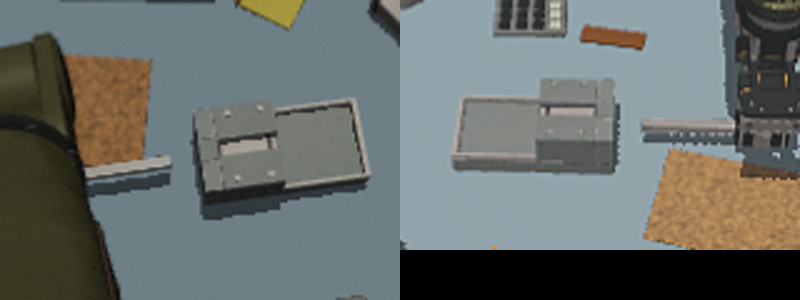

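The nose is lined up with the hole: nose at (170,162) in the top half and (643,125) in the scene half, about 30 mm short of the back wall. Inserting now.

Call:
step_arm --series '[2,-8.9,0,0,1,1.5,-8.9,0,0,1,1.5,-8.9,0,0,1,1.5,-8.9,0,0,1,1.5,-8.9,0,0,1,0,0,0,0,1]'

```text
clock: 9.0
eef_pos: [558.8, 142.8, 46.7]
eef_rot: [-3.142, 0.0, 1.742]
wrist_force: [0.3, 0.8, -1.1]
finger_gap: 29.9
finger_force: 55.0
```

Call:
step_arm --series '[0.9,-4.9,0,0,1,0.8,-4.9,0,0,1,0.9,-4.9,0,0,1,0.8,-4.9,0,0,1,0.9,-4.9,0,0,1,0.8,-4.9,0,0,1]'

```text
clock: 9.75
eef_pos: [563.6, 115.3, 46.8]
eef_rot: [3.141, -0.002, 1.743]
wrist_force: [-1.7, 11.2, -0.1]
finger_gap: 29.8
finger_force: 55.0
```

Call:
step_arm --series '[0.9,-4.9,0,0,1,0.8,-4.9,0,0,1,0.9,-4.9,0,0,1,0.8,-4.9,0,0,1,0.9,-4.9,0,0,1,0.8,-4.9,0,0,1,0.9,-4.9,0,0,1,0.8,-4.9,0,0,1,0.8,-4.9,0,0,1,0.4,-2.5,0,0,1,0,0,0,0,1]'

```text
clock: 11.12
eef_pos: [571.9, 67.2, 46.7]
eef_rot: [3.142, 0.0, 1.742]
wrist_force: [-0.9, 0.4, -0.5]
finger_gap: 29.0
finger_force: 55.0
```

```bash
python3 v.py pics/g4.png '[(290,400,140,220),(240,400,190,290)]'; python3 - <<'E'
from h import *
for n in('scene','top'):
    p,d=manip.camera(n); P=cloud(n,d); a=np.radians(-80.15); D=np.array([np.cos(a),np.sin(a)]); L=np.array([-D[1],D[0]])
    q=P[...,:2]-[579,26]; s=q@D; t=q@L; Z=P[...,2]
    m=(abs(t)<24)&(s>80)&(s<190)&(Z>42)&(Z<56); print(n,m.sum(),np.percentile(s[m],[1,5,50,95,99]).round(1),np.median(Z[m]),np.median(t[m]))
E
```

```text
scene 299 [ 90.2  94.6 123.2 151.4 153.8] 50.946323608264265 2.669967380552275
top 387 [ 92.2  94.1 122.5 150.4 153.2] 50.365883609150615 -1.6052546674108286
```

View pics/g4.png

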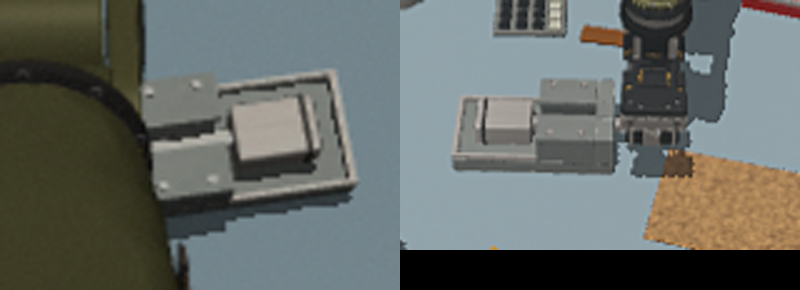

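The pack lies on the apron with its back end about 7 mm past the mouth: pack at (270,128) in the top half and (508,120) in the scene half. I'll push 4 mm more for margin, then withdraw.

Call:
step_arm --series '[0.3,-2,0,0,1,0.4,-2,0,0,1,0,0,0,0,1,0,0,0,0,1,-1,6,0,0,1,-2.05,11.8,0,0,1,-2.05,11.8,0,0,1,-2.05,11.8,0,0,1,-2.05,11.8,0,0,1,-2.05,11.8,0,0,1,-2.05,11.8,0,0,1,-2.05,11.8,0,0,1,-2.05,11.8,0,0,1,-2.05,11.8,0,0,1,-2.05,11.8,0,0,1,-2.05,11.8,0,0,1,0,0,0,0,1]'

```text
clock: 13.45
eef_pos: [548.8, 200.1, 46.6]
eef_rot: [3.142, -0.0, 1.744]
wrist_force: [0.1, -0.7, -0.7]
finger_gap: 29.7
finger_force: 55.0
```

```bash
python3 - <<'E'
from h import *
P=np.load('top0.npy');X,Y,Z=np.moveaxis(P,-1,0)
for x in range(680,800,20):
    m=(X>=x)&(X<x+20)&(Y>140)&(Y<330); print(x,np.percentile(Z[m],[50,99]).round(0))
E
```

```text
680 [2. 6.]
700 [1. 6.]
720 [1. 5.]
740 [1. 5.]
760 [0. 5.]
780 [ 9. 88.]
```

Call:
step_arm --series '[13.2,5.5,0,-0.037,1,13.2,5.5,0,-0.037,1,13.2,5.5,0,-0.037,1,13.2,5.5,0,-0.037,1,13.2,5.5,0,-0.037,1,13.2,5.5,0,-0.037,1,0,0,0,0,1,0,0,-6,0,1,0,0,-5,0,1,0,0,-3,0,1,0,0,-1,0,1,0,0,0,0,1]'

```text
clock: 14.95
eef_pos: [628.1, 232.3, 31.7]
eef_rot: [3.142, -0.0, 1.521]
wrist_force: [-0.9, -0.6, -1.9]
finger_gap: 29.6
finger_force: 55.0
```

Lowering the last fraction, then releasing and backing away.

Call:
step_arm --series '[0,0,-0.4,0,1,0,0,0,0,1,0,0,0,0,0.6,0,0,0,0,0.4,0,0,0,0,0.3,0,0,0,0,0.3,0,0,20,0,0.3,0,0,40,0,0.3,-15,20,50,0,0.3,-30,20,40,0,0.3,-30,30,20,0,0.3,-30,30,0,0,0.3,-30,30,0,0,0.3,-20,30,0,0,0.3,-20,30,0,0,0.3,0,0,0,0,0.3]'

```text
clock: 16.95
eef_pos: [451.9, 423.9, 202.7]
eef_rot: [3.141, -0.001, 1.524]
wrist_force: [0.4, 0.3, 0.1]
finger_gap: 65.9
finger_force: 0.0
```

```bash
python3 v.py pics/g5.png '[(160,400,110,240),(220,480,190,310)]'; python3 - <<'E'
from h import *
for n in('scene','top'):
    p,d=manip.camera(n); P=cloud(n,d); a=np.radians(-80.15); D=np.array([np.cos(a),np.sin(a)]); L=np.array([-D[1],D[0]])
    q=P[...,:2]-[579,26]; s=q@D; t=q@L; Z=P[...,2]
    m=(abs(t)<24)&(s>80)&(s<190)&(Z>42)&(Z<56); print(n,m.sum(),np.percentile(s[m],[1,5,50,95,99]).round(1),np.percentile(Z[m],[5,50,95]))
    X,Y=P[...,0],P[...,1]
    h=P[(abs(X-628)<30)&(abs(Y-232)<45)&(Z>28)&(Z<50)]; print('handle',len(h),cv2.minAreaRect(h[:,:2].astype(np.float32)) if len(h) else 0,np.median(h[:,2]))
    b=P[(abs(X-622)<22)&(Y>80)&(Y<200)&(Z>15)&(Z<35)]; print('bar',len(b),b.mean(0).round(1),b[:,1].min(),[b[abs(b[:,1]-y)<8,2].mean().round(1) for y in(110,150,190)])
E
```

```text
scene 298 [ 96.8  99.  127.8 154.8 156.9] [44.40601575 51.49360281 55.06864058]
handle 244 ((628.5007934570312, 225.23562622070312), (76.30072784423828, 35.77008056640625), 89.70256042480469) 37.13779647434728
bar 212 [626.2 149.4  24.7] 97.85100540714568 [np.float64(24.8), np.float64(25.3), np.float64(24.0)]
top 391 [ 95.8  97.7 125.5 153.8 157.1] [46.31868213 50.56332538 53.36351443]
handle 239 ((627.192138671875, 225.06016540527344), (73.93924713134766, 31.249008178710938), 86.5920639038086) 36.45491600324101
bar 196 [623.7 148.9  24.5] 98.80897767181152 [np.float64(24.4), np.float64(24.6), np.float64(25.2)]
```

View pics/g5.png

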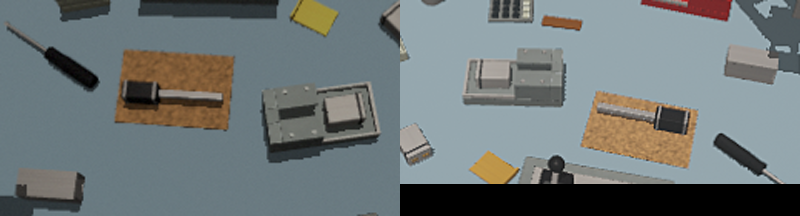

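The tool lies level on the mat, from (125,92) to (222,98) in the top half. The pack lies flat on the apron at (345,109), about 11 mm past the mouth, and nothing else has moved.

```bash
python3 -c "
from cell import manip
print(manip.sign_off())"
```

```text
the job is handed in; nothing more can be done
None
```

The job is done and handed in at about 17 s of the 46 s: the pack lies flat on the apron, wholly out of the pocket (about 11 mm past the mouth), the tool lies flat on the cork mat, and the last pictures show nothing else moved.

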